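Fresh beaker under the oil press

ROBOT

A 6-joint arm with a two-finger parallel gripper is mounted at the origin on the work surface. World frame = base frame: x ahead of the robot, y to its left, z up, the work surface at z = 0. Lengths are in m, angles in rad, forces in N, time in s.
With the tool pointing down it reaches from about 0.25 to 0.725 m from the base axis. Payload 4 kg.
Tool frame: the origin (TCP) lies midway between the tips of the shut fingers; the grasp point (between the pads) lies 19 mm behind it; z points along the fingers, y is the line along which they close (so a half turn about z gives the same grasp; the last joint's range is limited). The gripper opens to 85 mm and grips with 20 to 120 N. Pads are 22 mm wide; open, the fingers measure 114 mm over their backs; the gripper's body (76 mm by 85 mm) begins 54 mm behind the grasp point. The pads swing forward as they close: fully open they stand 13 mm farther back than shut.
Start: joints at [-1.21, 0.241, 0.005, 1.335, 0, 1.571], TCP at [0.177, -0.468, 0.231] pointing down, gripper open.
Joint ranges: [-2.72, 2.72], [-1.05, 1.87], [-1.09, 1.28], [-1.99, 2.15], [-1.42, 1.44], [-3.14, 3.14]. Speed limits (rad/s): [2.79, 2.79, 3.14, 3.14, 3.14, 3.14].

INTERFACE

Orientations are given as a unit quaternion [x, y, z, w].
In Python, from workcell import bot gives the robot as it stands. The module is installed in compiled form; this text tells all that it offers.
- The arm moves only by the tool jog_arm, never from a script. Its argument "deltas" is a list of rows, each an object with "fingers": the opening, from 0 (shut) to 1 (fully open); "delta_pos": the shift along the tool's x, y, z normalised to -1 to 1, where 1 is 300 mm, a list of three; "yaw": the turn about the tool's z normalised to -1 to 1, where 1 is pi/4 rad. A call has 1 to 12 rows; each row is the pose to reach, as a shift and turn from the pose commanded when the call began, along the tool's axes at that moment; what a row does not reach only later rows make up. A row lasts 1/10 s, in which the tool goes at most 50 mm and 8.59 degrees, less where a joint would pass 70% of its speed; a pose out of reach is approached as far as the arm can. A call with a number of a shift or a turn outside -1 to 1 is refused whole. A call with a gripper value outside its range is refused whole. The fingers move at their own pace and stop on an object; the grip force is fixed at half the most. Time passes only in rows, so rows that repeat a pose let the fingers close. It gives the time, the measured TCP pose, the force, the opening and the grip force at its end, in the units of the state.
- bot.get_obs(): the state, without advancing time (a new reading comes with each control period).
- bot.camera(name): name is "side" or "top" or "wrist"; returns a dict with "image" (420x560x3 uint8, red, green, blue), "range_z" (420x560 float32, m along the optical axis (not along the pixel's ray), 0 where there is no reading), "fx", "fy", "cx", "cy" (pixels), "rvec" (rotation vector, rad) and "tvec" (3), from world to camera coordinates, as OpenCV has them. Camera axes: x right, y down, z forward; pixel columns grow to the right and rows downward; lengths in m; the calibration is good to about 2 mm. A picture is of the moment at which its call begins.
- bot.job_done(): hands the job in; it is judged then, once.
The state is a dict: "clock": time; "joint_pos": joint angles; "joint_vel": joint speeds; "tau": joint torques, N m; "eef_pos": TCP position; "tool_rot": TCP orientation; "ft_force": force on the tool from outside, world axes, zero at the start; "ft_torque": the same for the moment, N m; "grip_width": finger opening in m; "grasp_force": force on a finger pad.
Only numpy, scipy, OpenCV 4.12 (cv2) and the standard library are available. Lean on these libraries where they do the work, as an engineer would, in place of code of your own. Each camera call takes 0.05 s, during which the arm holds its last target. There are 200 camera calls.

TASK

Free the top blue beaker from the nested stack by turning it as you lift, leaving the two beakers below in place, and stand it on the scale's pan and let go so that its empty weight can be read. Then take it by its handle and stand it upright on the wire rack, centred under the mouth of the press's spout, and leave it there. Grip the thin-walled beaker gently, do not lean on the scale, and do not knock the press or disturb anything else.

Things in the scene. Friction and masses are not known exactly. Their poses are not given: they have to be found in the camera images.
- beaker_center (a point): Top beaker of the stack, blue plastic, 95 tall, 47.5 below its rim on its axis. Upper 28 is an upright collar, 66 across, 2.5 wall; below it a cone 57 to 36 across. x axis points along its handle, z up. 70 to 130 g. Nested, its collar rests on the next one's. Squeezing with over 60 N a finger cracks it; 20 to 40 N holds it well
- beaker_handle (a point): Grip point of the top beaker's straight handle: level bar 12 wide, 10 thick, from the collar to 115 from the beaker's axis (hanging eye at its end). The point is 85 out from the axis, mid-thickness, 10 below the rim
- beaker_mid_center (a point): Middle beaker of the stack, loose, same shape, 28 lower than the top one, same point and axes. Three springy ribs inside its collar jam the top beaker: a straight pull brings it along. Turning the top one (50 degrees is ample, either way) while it rises some 14 breaks the grip and frees it; the rest (70 in all) is a plain lift. Turned first and only then pulled, it tends to jam again. Its collar, flush below, must not be gripped too
- beaker_low_center (a point): Bottom beaker of the stack, same shape, 28 lower again, standing in the stand; stays there
- stand: Fixed steel stand of the stack, origin under the beakers' axis, plate 100 square and 10 thick with a tongue under the handles, x along the handles. Two rods 6 thick, 138 high, 78 out along x, stand either side of the two lower handles and keep these from turning; the top handle (146 to 156 high) is above them and free to swing
- pan_top (a point): Centre of the scale's top face: steel pan 150 square, 62 above the table, sinks up to 4 under load (1.5 N per mm), on a white body 200 x 170 with a low display towards -x. z up. Overloaded above 25 N
- spout_mouth (a point): Lower face of the spout's down-turned mouth, 19 across, 180 above the table; the pipe (16 thick, up to 220 high) comes from the oil press along this point's +y. z up. The press, 620 high, is fixed: its barrel's axis is 310 away along +y, with a drip ring 236 across at 170 to 212 high and a base plate from 180 away
- rack_top (a point): Centre of the top of the wire rack under the spout, 150 square, 60 above the table, fixed. A beaker on it has its rim 25 below the mouth; z up
- tall_jar: Closed amber glass jar, slender, 56 across, 185 tall, origin under its centre, beside the stack. It stands in the way of the top handle's swing on its side. Leave it alone
- sample_jar: Closed clear glass jar, 60 across, 85 tall, origin under its centre, beside the stack on the other side; the top handle passes over it. Leave it alone
- rinse_bottle: White bottle, 70 across, 215 tall, origin under its centre, near the scale. Leave it alone
- seed_can: Aluminium can, 74 across, 110 tall, origin under its centre, near the scale. Leave it alone
- press_cake: Round pressed seed cake, brown, 148 across, 26 thick, lying flat, origin under its centre. Leave it alone
- spanner: Steel spanner, 220 long, lying flat along its x axis. Leave it alone
- cake_brush: Brush, 200 long, lying along its x axis. Leave it alone
There are look-alikes about, which are no part of the job. Leave any orange or yellow look-alike of the part that bears beaker_mid_center alone.

How it is judged:
On the way, in this order (a step that is already met when the one before it is completed fails the run):
1. The top beaker is drawn right out of the stack, the two below still in place (z of beaker_center in the frame of beaker_mid_center above 0.098 m and distance of each of beaker_mid_center, beaker_low_center from where it was at the start of the episode below 0.02 m), for 0.1 s.
2. The beaker stands upright on the scale's pan, let go and still (horizontal distance between beaker_center and pan_top below 0.05 m and z of beaker_center in the frame of pan_top between 0.043 and 0.052 m and linear speed of beaker below 0.02 m/s and angular speed of beaker below 0.2 rad/s and contact force between the fingers and beaker below 0.1 N and angle between beaker_center's own z axis and vertical below 0.08 rad), for 0.4 s.
3. The beaker is lifted off the scale by its handle (z of beaker_center in the frame of pan_top above 0.065 m and distance between the grasp point and beaker_handle below 0.05 m and contact force between the fingers and beaker above 1 N), for 0.1 s.
At the end, for the whole second after the job is handed in: The beaker stands upright (within 4.5 degrees), still and let go on the wire rack, its axis within 15 mm of the spout mouth's centre; the other two beakers are within 20 mm of where they stood in the stack (horizontal distance between beaker_center and spout_mouth below 0.015 m and z of beaker_center in the frame of rack_top between 0.043 and 0.052 m and linear speed of beaker below 0.02 m/s and angular speed of beaker below 0.2 rad/s and contact force between the fingers and beaker below 0.1 N and angle between beaker_center's own z axis and vertical below 0.08 rad and distance of each of beaker_mid_center, beaker_low_center from where it was at the start of the episode below 0.02 m); the robot touches nothing.
It fails at once if a lower beaker pulled up or shifted more than 20 mm (distance of any of beaker_mid_center, beaker_low_center from where it was at the start of the episode above 0.02 m).
It fails at once if the beaker squeezed with more than 140 N in all, both fingers together (contact force between the fingers and beaker above 140 N).
It fails at once if the beaker tipped more than 40 degrees (angle between beaker_center's own z axis and vertical above 0.7 rad).
It fails at once if the scale loaded with more than 25 N, or the press or its spout knocked (over 12 N) (contact force between pan and anything else above 25 N or contact force between press and anything else above 12 N).
It fails at once if a bystander moved more than 20 mm or tipped (distance of any of tall_jar, sample_jar, rinse_bottle, seed_can, press_cake, spanner, cake_brush from where it was at the start of the episode above 0.02 m or angle between any of tall_jar, sample_jar, rinse_bottle, seed_can's own z axis and vertical above 0.4 rad).
It also fails if it takes over 66 s, if anything falls off the work surface, if the arm or the gripper's body presses on something with over 40 N, if the wrist force passes 120 N, or if a joint passes its speed limit or range.

## Working session

There is one attempt and no reset: what is moved stays moved. The work goes in short steps, Python scripts to look and compute and a tool call to move; the robot and the scene stay as the last step left them, time stands still between calls to the robot, and variables do not carry over. Pictures are saved under pics/ and viewed, at most 10 in all, crops included, and the job is handed in when it is done.

Besides the shell and the picture viewer there is one more tool, called in YAML: its name, and indented under it one key for each argument. jog_arm: Moves the arm, as the interface text tells. Scaled input: -1 to 1 covers 300 mm each way for a shift and pi/4 rad each way for a turn. Its arguments: {"type":"object","properties":{"deltas":{"type":"array","items":{"type":"object","properties":{"fingers":{"type":"number"},"delta_pos":{"type":"array","items":{"type":"number"}},"yaw":{"type":"number"}}}}},"required":["deltas"]}

```bash
mkdir -p pics
cat > h.py <<'E'
import numpy as np, cv2
from workcell import bot
def cam(n):
    c=bot.camera(n); R=cv2.Rodrigues(np.array(c["rvec"],float))[0]; t=np.array(c["tvec"],float).ravel()
    c["R"],c["t"]=R,t
    z=c["range_z"]; v,u=np.mgrid[:z.shape[0],:z.shape[1]]
    P=np.stack([(u-c["cx"])/c["fx"]*z,(v-c["cy"])/c["fy"]*z,z],-1)
    c["W"]=(P-t)@R; c["W"][z==0]=np.nan
    return c
def save(n,im): cv2.imwrite("pics/"+n,cv2.cvtColor(im,cv2.COLOR_RGB2BGR))
E
python3 - <<'E'
from h import *
import pickle
o=bot.get_obs(); print(o)
d={}
for n in ("top","side"):
    c=cam(n); d[n]=c; save(n+"0.png",c["image"]); print(n,c["fx"],-c["R"].T@c["t"],c["R"][2])
pickle.dump(d,open("d.pkl","wb"))
E
```

```text
{'clock': 0.0, 'joint_pos': array([-1.21000083e+00,  2.41382636e-01,  3.72681347e-03,  1.33515647e+00,
        5.79160824e-06,  1.57081378e+00]), 'joint_vel': array([-1.74622242e-04, -1.30961724e-03,  1.92616261e-04, -6.36502715e-05,
       -1.22464680e-03,  1.52756045e-03]), 'tau': array([ 4.18693689e-04, -3.72320616e+01,  2.52407581e+01,  1.70367962e-02,
       -1.27371317e-05, -4.14665262e-07]), 'eef_pos': array([ 0.17629447, -0.46723377,  0.23042906]), 'tool_rot': array([ 9.83773473e-01,  1.79412199e-01, -1.78013338e-04, -9.92145479e-04]), 'ft_force': array([ 0.08127999, -0.35460749,  0.33833116]), 'ft_torque': array([-0.02345258,  0.04592916,  0.03897199]), 'grasp_force': 0.0, 'grip_width': 0.08522089117363703}
top 489.2883285481785 [ 0.29230831 -0.02866626  1.42502506] [ 0.16302828  0.00210771 -0.98661915]
side 431.6541099838637 [ 0.34369651 -0.88955806  1.06517275] [ 0.11522382  0.69227002 -0.7123803 ]
```

View pics/top0.png

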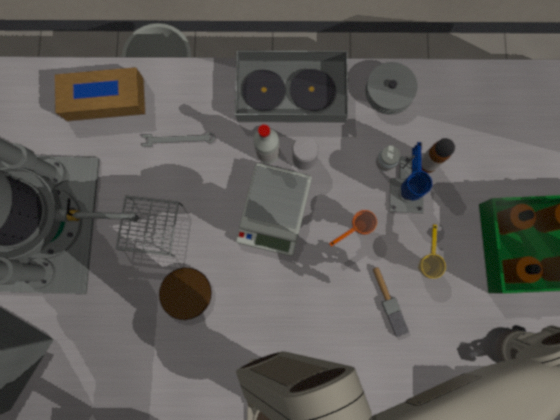

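View pics/side0.png

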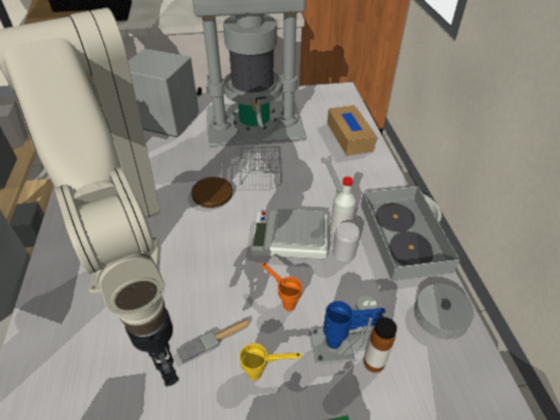

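The top view shows the blue stack at (417,185) with its handle running up to (417,148), so roughly +x. The amber jar is at (438,155) on the −y side and the sample jar at (390,157) on the +y side. The pan is around (278,198), the rack around (155,232), and the spout tip around (137,217). The side view agrees, with the blue collar at (338,318) and the handle tip at (383,312).

Run:
```python
from h import *
import pickle
d=pickle.load(open("d.pkl","rb"))
f=lambda a:np.round(a,4)
for n in ("top","side"):
    c=d[n]; W=c["W"]; hsv=cv2.cvtColor(c["image"],cv2.COLOR_RGB2HSV)
    m=(hsv[...,0]>105)&(hsv[...,0]<128)&(hsv[...,1]>150)&(np.abs(W[...,0]-0.4)<.2)&(W[...,1]<0)&(W[...,1]>-.6)
    P=W[m]; print(n,"blue n",len(P),"z pct",f(np.nanpercentile(P[:,2],[1,10,50,90,99])))
    # rim: highest points ; handle: points z>.13 far
    r=P[(P[:,2]>.157)]; 
    if len(r)>8:
        (x,y),rad=cv2.minEnclosingCircle(r[:,:2].astype(np.float32)); print(" rim",f([x,y,rad]),len(r),r[:,2].mean())
        h=P[(P[:,2]>.135)&(np.hypot(P[:,0]-x,P[:,1]-y)>.05)]
        vx,vy,x0,y0=cv2.fitLine(h[:,:2].astype(np.float32),cv2.DIST_L2,0,.01,.01).ravel()
        print(" handle n",len(h),"z",f(np.percentile(h[:,2],[10,50,90])),"dir deg",np.degrees(np.arctan2(vy,vx)),"centroid",f(h.mean(0)),"from rim ang",np.degrees(np.arctan2(h[:,1].mean()-y,h[:,0].mean()-x)), "maxr",np.hypot(h[:,0]-x,h[:,1]-y).max())
c=d["top"];W=c["W"]
def reg(name,u0,u1,v0,v1,z0,z1):
    P=W[v0:v1,u0:u1].reshape(-1,3); P=P[(P[:,2]>z0)&(P[:,2]<z1)]
    b=cv2.minAreaRect(P[:,:2].astype(np.float32)); print(name,len(P),"z",f(np.percentile(P[:,2],[5,50,95])),"rect",b,"mean",f(P.mean(0)))
reg("pan",235,315,160,255,.056,.072)
reg("rack",110,195,190,275,.052,.068)
reg("pipe",100,145,205,230,.19,.24)
reg("can",285,325,130,175,.10,.12)
reg("bottle",245,290,110,175,.15,.24)
reg("amber",425,465,130,180,.15,.21)
reg("sample",370,405,135,180,.06,.1)
# side view
c=d["side"];W=c["W"]
reg("pan s",255,340,200,265,.056,.072)
reg("rack s",225,290,140,195,.052,.068)
P=W[80:150,220:290].reshape(-1,3);P=P[(P[:,2]>.17)&(P[:,2]<.23)]
i=np.argsort(P[:,1])[:12];print("side low-y pipe",f(P[i]))
a=d["top"]["image"][120:290,90:330];b=d["top"]["image"][120:290,350:500]
save("c1.png",np.vstack([cv2.resize(d["top"]["image"][150:280,90:200],(600,None) if 0 else (508,300),interpolation=cv2.INTER_CUBIC),cv2.resize(d["side"]["image"][75:200,200:300],(508,300),interpolation=cv2.INTER_CUBIC)]))
```

```text
top blue n 576 z pct [0.0659 0.0741 0.1249 0.1566 0.1639]
 rim [ 0.5684 -0.3591  0.0332] 55 0.16113839798121565Traceback (most recent call last):
  File "<stdin>", line 14, in <module>
cv2.error: OpenCV(4.12.0) /io/opencv/modules/imgproc/src/linefit.cpp:50: error: (-215:Assertion failed) count > 0 in function 'fitLine2D_wods'
```

```bash
cat > m.py <<'E'
from h import *
import pickle
d=pickle.load(open("d.pkl","rb"))
f=lambda a:np.round(a,4)
for n in ("top","side"):
    c=d[n]; W=c["W"]; hsv=cv2.cvtColor(c["image"],cv2.COLOR_RGB2HSV)
    m=(hsv[...,0]>105)&(hsv[...,0]<128)&(hsv[...,1]>150)&(np.abs(W[...,0]-0.6)<.25)&(W[...,1]<0)&(W[...,1]>-.6)
    P=W[m]; print(n,"blue n",len(P),"z pct",f(np.nanpercentile(P[:,2],[1,10,50,90,99])))
    r=P[(P[:,2]>.157)&(P[:,0]<.61)]
    (x,y),rad=cv2.minEnclosingCircle(r[:,:2].astype(np.float32)); print(" rim",f([x,y,rad]),len(r),r[:,2].mean())
    h=P[(P[:,2]>.145)&(np.hypot(P[:,0]-x,P[:,1]-y)>.045)&(np.hypot(P[:,0]-x,P[:,1]-y)<.13)]
    vx,vy,x0,y0=cv2.fitLine(h[:,:2].astype(np.float32),cv2.DIST_L2,0,.01,.01).ravel()
    print(" handle n",len(h),"z",f(np.percentile(h[:,2],[10,50,90])),"dir deg",np.degrees(np.arctan2(vy,vx)),"centroid",f(h.mean(0)),"from rim ang",np.degrees(np.arctan2(h[:,1].mean()-y,h[:,0].mean()-x)), "maxr",np.hypot(h[:,0]-x,h[:,1]-y).max())
c=d["top"];W=c["W"]
def reg(name,u0,u1,v0,v1,z0,z1):
    P=W[v0:v1,u0:u1].reshape(-1,3); P=P[(P[:,2]>z0)&(P[:,2]<z1)]
    if len(P)<4: print(name,len(P));return
    b=cv2.minAreaRect(P[:,:2].astype(np.float32)); print(name,len(P),"z",f(np.percentile(P[:,2],[5,50,95])),"rect",b,"mean",f(P.mean(0)))
reg("pan",235,315,160,255,.056,.072)
reg("rack",110,195,190,275,.052,.068)
reg("pipe",100,145,205,230,.19,.24)
reg("can",285,325,130,175,.10,.12)
reg("bottle",245,290,110,175,.15,.24)
reg("amber",425,465,130,180,.15,.21)
reg("sample",370,405,135,180,.06,.1)
c=d["side"];W=c["W"]
reg("pan s",255,340,200,265,.056,.072)
reg("rack s",225,290,140,195,.052,.068)
P=W[80:150,220:290].reshape(-1,3);P=P[(P[:,2]>.17)&(P[:,2]<.23)]
i=np.argsort(P[:,1])[:8];print("side low-y pipe",f(P[i]))
save("c1.png",np.vstack([cv2.resize(d["top"]["image"][150:280,90:200],(508,298),interpolation=cv2.INTER_CUBIC),cv2.resize(d["side"]["image"][75:200,200:300],(508,298),interpolation=cv2.INTER_CUBIC)]))
E
python3 m.py
```

```text
top blue n 792 z pct [0.0665 0.0806 0.1288 0.1574 0.1634]
 rim [ 0.5722 -0.36    0.0369] 66 0.16080820755707734
 handle n 84 z [0.1515 0.1546 0.1582] dir deg -1.5931487 centroid [ 0.6471 -0.3609  0.1547] from rim ang -0.6363680063504561 maxr 0.10725033522576995
side blue n 1389 z pct [0.0342 0.0907 0.1275 0.156  0.1621]
 rim [ 0.5729 -0.3646  0.0361] 96 0.15970397015010143
 handle n 131 z [0.1502 0.1543 0.1575] dir deg -1.7182013 centroid [ 0.6486 -0.3686  0.1549] from rim ang -3.001387650324841 maxr 0.10897290133646473
pan 2730 z [0.0576 0.0622 0.0668] rect ((0.5713876485824585, 0.014024578034877777), (0.15589523315429688, 0.20080934464931488), 76.5191421508789) mean [0.5477 0.0214 0.0623]
rack 1216 z [0.055  0.0598 0.0644] rect ((0.4650036692619324, 0.3842271566390991), (0.15793010592460632, 0.15604041516780853), 83.55707550048828) mean [0.4632 0.3818 0.0598]
pipe 245 z [0.2058 0.2163 0.2219] rect ((0.46664872765541077, 0.41400736570358276), (0.017993532121181488, 0.09043450653553009), 0.7499632835388184) mean [0.4678 0.408  0.2152]
can 484 z [0.1028 0.1098 0.1142] rect ((0.6745818
[... 523 characters left out ...]
 ((0.6652388572692871, -0.30018070340156555), (0.0527677945792675, 0.05132302641868591), 44.025367736816406) mean [ 0.6637 -0.2993  0.0824]
pan s 1704 z [0.0577 0.0611 0.0649] rect ((0.5726335644721985, 0.014108248054981232), (0.15719632804393768, 0.20203304290771484), 75.48532104492188) mean [0.5514 0.0161 0.0612]
rack s 507 z [0.0534 0.0577 0.0616] rect ((0.46632900834083557, 0.38195180892944336), (0.1625978946685791, 0.1569642424583435), 82.25370025634766) mean [0.4643 0.3764 0.0577]
side low-y pipe [[0.472  0.3637 0.1865]
 [0.4686 0.3641 0.1866]
 [0.4722 0.3644 0.1902]
 [0.4618 0.3656 0.1904]
 [0.476  0.3663 0.1927]
 [0.4696 0.3665 0.2097]
 [0.4659 0.3671 0.2015]
 [0.4654 0.3673 0.1847]]
```

View pics/c1.png

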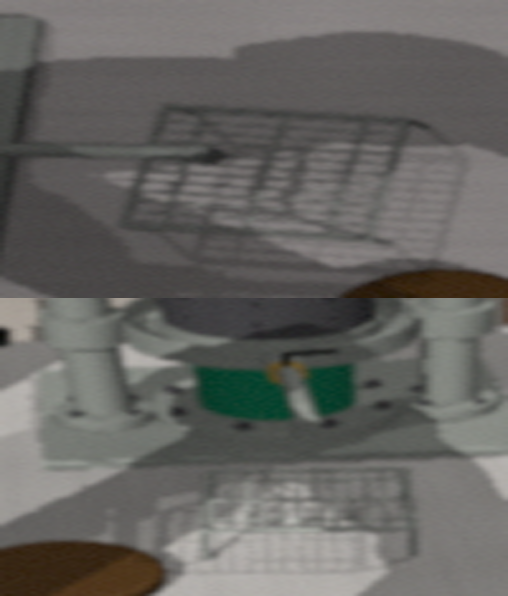

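The crop shows the spout mouth at the pipe's end, crop (215,155), which is image (137,217). The rack sits below it and slightly to its right. The stack is at about (0.571, −0.361) with its handle along +x and its rim at 0.161. I'll turn the beaker counter-clockwise, away from the amber jar and over the sample jar. First I move towards it.

jog_arm:
  deltas:
    - {"delta_pos": [0.3, 0.04, 0], "yaw": 0.18, "fingers": 1}
    - {"delta_pos": [0.6, 0.08, 0], "yaw": 0.4, "fingers": 1}
    - {"delta_pos": [0.8, 0.11, 0], "yaw": 0.6, "fingers": 1}
    - {"delta_pos": [0.93, 0.13, 0], "yaw": 0.8, "fingers": 1}
    - {"delta_pos": [1.0, 0.13, 0], "yaw": 0.904, "fingers": 1}
    - {"delta_pos": [1.0, 0.13, 0], "yaw": 0.904, "fingers": 1}
    - {"delta_pos": [1.0, 0.13, 0], "yaw": 0.904, "fingers": 1}

```text
clock: 0.8
eef_pos: [0.4748, -0.3963, 0.23]
tool_rot: [0.985, -0.172, -0.0, -0.001]
ft_force: [0.6, -0.6, -0.1]
grip_width: 0.0853
grasp_force: 0.0
```

```bash
cat > w.py <<'E'
from h import *
import sys
f=lambda a:np.round(a,4)
o=bot.get_obs(); q=o["tool_rot"]; print(f(o["clock"]),f(o["eef_pos"]),"a deg",2*np.degrees(np.arctan2(q[1],q[0])),f(o["joint_pos"]),f(o["grip_width"]),f(o["grasp_force"]),f(o["ft_force"]))
def tool(dx,dy,dz=0):
    a=2*np.arctan2(q[1],q[0]); return f(np.array([dx*np.cos(a)+dy*np.sin(a),dx*np.sin(a)-dy*np.cos(a),-dz])/.3)
E
python3 - <<'E'
from w import *
c=cam("wrist"); save("w1.png",c["image"]); W=c["W"]; hsv=cv2.cvtColor(c["image"],cv2.COLOR_RGB2HSV)
m=(hsv[...,0]>105)&(hsv[...,0]<128)&(hsv[...,1]>150)
P=W[m&(np.abs(W[...,1]+.36)<.2)]; print(len(P), f(np.percentile(P[:,2],[1,50,99])))
r=P[(P[:,2]>.157)&(P[:,0]<.615)]; 
(x,y),rad=cv2.minEnclosingCircle(r[:,:2].astype(np.float32)); print("rim",x,y,rad,len(r))
A=np.c_[2*r[:,:2],np.ones(len(r))]; s=np.linalg.lstsq(A,(r[:,:2]**2).sum(1),rcond=None)[0]; print("lsq",s[:2],np.sqrt(s[2]+s[:2]@s[:2]))
h=P[(P[:,2]>.143)&(np.hypot(P[:,0]-x,P[:,1]-y)>.05)]; print("handle",len(h),f(h.mean(0)),f(np.percentile(h[:,2],[5,50,95])),cv2.fitLine(h[:,:2].astype(np.float32),2,0,.01,.01).ravel())
import pickle
d=pickle.load(open("d.pkl","rb"))
for n,(u0,u1,v0,v1) in dict(top=(425,465,130,180),side=(355,400,310,375)).items():
    Q=d[n]["W"][v0:v1,u0:u1].reshape(-1,3); im=d[n]["image"][v0:v1,u0:u1].reshape(-1,3)
    Q=Q[(Q[:,2]>.176)&(Q[:,2]<.195)&(im[:,2]<120)]; print("amber",n,len(Q),cv2.minEnclosingCircle(Q[:,:2].astype(np.float32)))
E
```

```text
0.8 [ 0.4748 -0.3963  0.23  ] a deg -19.78847193661048 [-6.9610e-01  4.8400e-01  3.5490e-01  1.4425e+00  1.1000e-03  2.7909e+00] 0.0853 0.0 [ 0.6308 -0.5569 -0.082 ]
12152 [0.0686 0.1359 0.3112]
rim 0.5324867367744446 -0.40853551030158997 0.09365545958280563 2862
lsq [ 0.53639007 -0.38965082] 0.05985129883315621
handle 4323 [ 0.5751 -0.3559  0.171 ] [0.1454 0.1567 0.2983] [ 0.928757    0.37068906  0.57514244 -0.35594252]
amber top 289 ((0.6604775190353394, -0.4244515597820282), 0.025935931131243706)
amber side 365 ((0.6612538695335388, -0.4274502396583557), 0.025510812178254128)
```

View pics/w1.png

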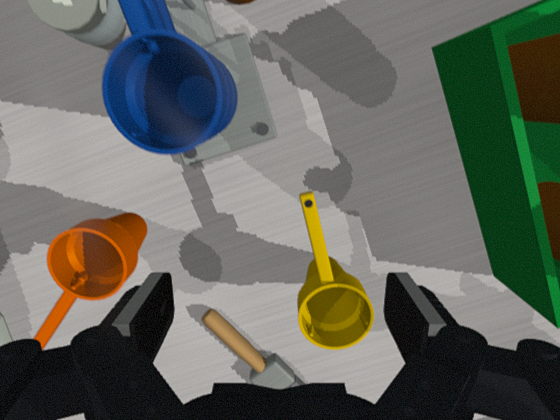

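The wrist view shows the blue rim as a circle around (163,92) with the handle leading up off the frame. Parts of the black fingers leaked into the mask, so I refit on the upper part of the image only.

Run:
```python
from w import *
c=cam("wrist"); W=c["W"]; hsv=cv2.cvtColor(c["image"],cv2.COLOR_RGB2HSV)
m=(hsv[...,0]>105)&(hsv[...,0]<128)&(hsv[...,1]>150); m[180:]=False
P=W[m]; print(len(P), f(np.percentile(P[:,2],[1,50,99])))
top=P[(P[:,2]>.1575)&(P[:,0]<.61)]; print("rim z",f(np.percentile(top[:,2],[5,50,95])))
r=top
(x,y),rad=cv2.minEnclosingCircle(r[:,:2].astype(np.float32)); print("rim",x,y,rad,len(r))
A=np.c_[2*r[:,:2],np.ones(len(r))]; s=np.linalg.lstsq(A,(r[:,:2]**2).sum(1),rcond=None)[0]; print("lsq",s[:2],np.sqrt(s[2]+s[:2]@s[:2]))
h=P[(P[:,2]>.145)&(np.hypot(P[:,0]-s[0],P[:,1]-s[1])>.045)]; print("handle",len(h),f(h.mean(0)),f(np.percentile(h[:,2],[5,50,95])),cv2.fitLine(h[:,:2].astype(np.float32),2,0,.01,.01).ravel())
print("move", tool(s[0]-o["eef_pos"][0],s[1]-o["eef_pos"][1]))
```

```text
0.85 [ 0.4763 -0.3957  0.2296] a deg -19.679293520748466 [-6.9440e-01  4.8540e-01  3.5630e-01  1.4419e+00  2.1000e-03  2.7907e+00] 0.0855 0.0 [ 2.3751 -0.9406 -0.0834]
11509 [nan nan nan]
rim z [0.1585 0.1604 0.1615]
rim 0.5708560347557068 -0.36047518253326416 0.035750288516283035 2134
lsq [ 0.56844213 -0.36115498] 0.031715741646829984
handle 370 [ 0.6171 -0.3638  0.1548] [0.1503 0.1553 0.1565] [ 0.24926618  0.968435    0.6171234  -0.36379328]
move [ 0.2505 -0.212   0.    ]
```

jog_arm:
  deltas:
    - {"delta_pos": [0.1, -0.08, 0], "yaw": 0, "fingers": 1}
    - {"delta_pos": [0.2, -0.16, 0.05], "yaw": 0, "fingers": 1}
    - {"delta_pos": [0.25, -0.21, 0.1], "yaw": 0, "fingers": 1}
    - {"delta_pos": [0.25, -0.21, 0.13], "yaw": 0, "fingers": 1}
    - {"delta_pos": [0.25, -0.21, 0.13], "yaw": 0, "fingers": 1}
    - {"delta_pos": [0.25, -0.21, 0.13], "yaw": 0, "fingers": 1}
    - {"delta_pos": [0.25, -0.21, 0.13], "yaw": 0, "fingers": 1}

```text
clock: 1.6
eef_pos: [0.562, -0.366, 0.1935]
tool_rot: [0.985, -0.175, 0.0, 0.0]
ft_force: [-0.4, 0.2, 0.2]
grip_width: 0.0853
grasp_force: 0.0
```

```bash
python3 -c "
from w import *
print(tool(.570-o['eef_pos'][0],-.3605-o['eef_pos'][1],.129-o['eef_pos'][2]))"
```

```text
1.6 [ 0.562  -0.366   0.1935] a deg -20.11318566886931 [-5.7710e-01  6.0750e-01  4.6580e-01  1.4279e+00 -3.0000e-04  2.9156e+00] 0.0853 0.0 [-0.3501  0.2272  0.2092]
[ 0.0187 -0.0263  0.2149]
```

jog_arm:
  deltas:
    - {"delta_pos": [0.02, -0.026, 0.0], "yaw": 0, "fingers": 1}
    - {"delta_pos": [0.02, -0.026, 0.05], "yaw": 0, "fingers": 1}
    - {"delta_pos": [0.02, -0.026, 0.1], "yaw": 0, "fingers": 1}
    - {"delta_pos": [0.02, -0.026, 0.15], "yaw": 0, "fingers": 1}
    - {"delta_pos": [0.02, -0.026, 0.19], "yaw": 0, "fingers": 1}
    - {"delta_pos": [0.02, -0.026, 0.213], "yaw": 0, "fingers": 1}
    - {"delta_pos": [0.02, -0.026, 0.213], "yaw": 0, "fingers": 1}
    - {"delta_pos": [0.02, -0.026, 0.213], "yaw": 0, "fingers": 0.85}
    - {"delta_pos": [0.02, -0.026, 0.213], "yaw": 0, "fingers": 0.8}

```text
clock: 2.5
eef_pos: [0.5719, -0.36, 0.1295]
tool_rot: [0.985, -0.174, 0.001, 0.0]
ft_force: [-0.3, 0.0, -0.4]
grip_width: 0.068
grasp_force: 0.1
```

Run:
```python
from w import *
a=cam("wrist")["image"]; b=cam("side")["image"][270:390,270:430]
save("g1.png",np.hstack([cv2.resize(a,(400,300)),cv2.resize(b,(400,300),interpolation=cv2.INTER_CUBIC)]))
```

```text
2.5 [ 0.5719 -0.36    0.1295] a deg -20.012461055449606 [-5.6180e-01  6.4500e-01  3.6500e-01  1.2888e+00 -1.0000e-04  2.9291e+00] 0.068 0.083 [-0.3116  0.0307 -0.4456]
```

View pics/g1.png

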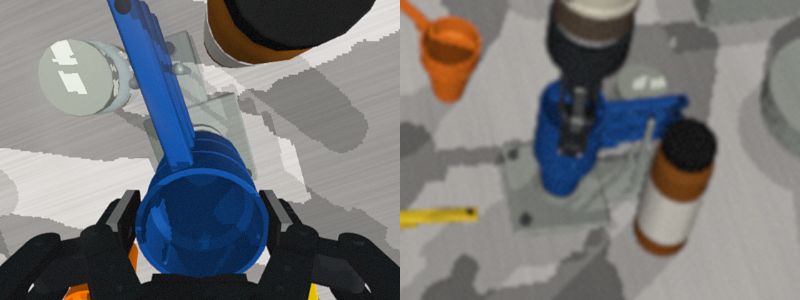

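The fingers straddle the collar cleanly. I raise 3 mm for margin over the middle collar and close gently.

jog_arm:
  deltas:
    - {"delta_pos": [0, 0, -0.01], "yaw": 0, "fingers": 0.8}
    - {"delta_pos": [0, 0, -0.01], "yaw": 0, "fingers": 0.78}
    - {"delta_pos": [0, 0, -0.01], "yaw": 0, "fingers": 0.76}
    - {"delta_pos": [0, 0, -0.01], "yaw": 0, "fingers": 0.75}
    - {"delta_pos": [0, 0, -0.01], "yaw": 0, "fingers": 0.75}
    - {"delta_pos": [0, 0, -0.01], "yaw": 0, "fingers": 0.75}

```text
clock: 3.2
eef_pos: [0.5716, -0.36, 0.1323]
tool_rot: [0.985, -0.174, 0.001, 0.0]
ft_force: [-0.1, -0.8, 5.9]
grip_width: 0.0647
grasp_force: 31.1
```

jog_arm:
  deltas:
    - {"delta_pos": [0, 0, -0.003], "yaw": -0.08, "fingers": 0.75}
    - {"delta_pos": [0, 0, -0.007], "yaw": -0.17, "fingers": 0.75}
    - {"delta_pos": [0, 0, -0.011], "yaw": -0.26, "fingers": 0.75}
    - {"delta_pos": [0, 0, -0.015], "yaw": -0.35, "fingers": 0.75}
    - {"delta_pos": [0, 0, -0.019], "yaw": -0.44, "fingers": 0.75}
    - {"delta_pos": [0, 0, -0.023], "yaw": -0.53, "fingers": 0.75}
    - {"delta_pos": [0, 0, -0.027], "yaw": -0.62, "fingers": 0.75}
    - {"delta_pos": [0, 0, -0.031], "yaw": -0.71, "fingers": 0.75}
    - {"delta_pos": [0, 0, -0.035], "yaw": -0.8, "fingers": 0.75}
    - {"delta_pos": [0, 0, -0.039], "yaw": -0.89, "fingers": 0.75}
    - {"delta_pos": [0, 0, -0.043], "yaw": -0.98, "fingers": 0.75}

```text
clock: 4.3
eef_pos: [0.5706, -0.3589, 0.1428]
tool_rot: [0.978, 0.21, -0.001, -0.001]
ft_force: [0.1, -0.4, -0.2]
grip_width: 0.0646
grasp_force: 31.3
```

jog_arm:
  deltas:
    - {"delta_pos": [0, 0, -0.004], "yaw": -0.09, "fingers": 0.75}
    - {"delta_pos": [0, 0, -0.008], "yaw": -0.18, "fingers": 0.75}
    - {"delta_pos": [0, 0, -0.012], "yaw": -0.25, "fingers": 0.75}
    - {"delta_pos": [0, 0, -0.016], "yaw": -0.3, "fingers": 0.75}
    - {"delta_pos": [0, 0, -0.02], "yaw": -0.33, "fingers": 0.75}
    - {"delta_pos": [0, 0, -0.025], "yaw": -0.33, "fingers": 0.75}

```text
clock: 4.9
eef_pos: [0.5708, -0.3591, 0.1507]
tool_rot: [0.943, 0.333, -0.001, -0.001]
ft_force: [0.1, 0.0, -1.1]
grip_width: 0.0648
grasp_force: 31.3
```

Run:
```python
from w import *
a=cam("wrist")["image"]; b=cam("side")["image"][270:390,270:430]
save("g2.png",np.hstack([cv2.resize(a,(400,300)),cv2.resize(b,(400,300),interpolation=cv2.INTER_CUBIC)]))
```

```text
4.9 [ 0.5708 -0.3591  0.1507] a deg 38.94375527249716 [-5.6160e-01  6.3480e-01  4.0260e-01  1.3409e+00  2.0000e-04  1.9003e+00] 0.0648 31.2928 [ 0.1485  0.0205 -1.1408]
```

View pics/g2.png

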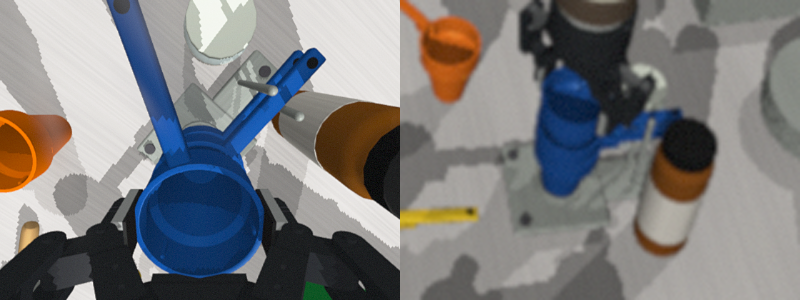

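The handle swung about 59° over the sample jar, the lower two handles stayed put, and the force reads only the beaker's weight (−1.1 N). Now a plain lift.

jog_arm:
  deltas:
    - {"delta_pos": [0, 0, -0.03], "yaw": 0, "fingers": 0.75}
    - {"delta_pos": [0, 0, -0.07], "yaw": 0, "fingers": 0.75}
    - {"delta_pos": [0, 0, -0.12], "yaw": 0, "fingers": 0.75}
    - {"delta_pos": [0, 0, -0.18], "yaw": 0, "fingers": 0.75}
    - {"delta_pos": [0, 0, -0.24], "yaw": 0, "fingers": 0.75}
    - {"delta_pos": [0, 0, -0.28], "yaw": 0, "fingers": 0.75}
    - {"delta_pos": [0, 0, -0.3], "yaw": 0, "fingers": 0.75}
    - {"delta_pos": [0, 0, -0.3], "yaw": 0, "fingers": 0.75}
    - {"delta_pos": [0, 0, -0.3], "yaw": 0, "fingers": 0.75}

```text
clock: 5.9
eef_pos: [0.5712, -0.3595, 0.2416]
tool_rot: [0.943, 0.333, -0.0, -0.0]
ft_force: [0.6, -0.3, -1.1]
grip_width: 0.0644
grasp_force: 31.3
```

Run:
```python
from w import *
import pickle
# blue pieces: stack remaining
c=cam("side");W=c["W"];hsv=cv2.cvtColor(c["image"],cv2.COLOR_RGB2HSV)
m=(hsv[...,0]>105)&(hsv[...,0]<128)&(hsv[...,1]>150)&(abs(W[...,0]-.57)<.15)&(abs(W[...,1]+.36)<.08)
P=W[m];print("blue z",f(np.percentile(P[:,2],[1,25,50,75,99])), "between .14-.15:",((P[:,2]>.142)&(P[:,2]<.165)).sum())
r=P[(P[:,2]>.128)&(P[:,2]<.137)]; print("mid rim",len(r),f(r.mean(0)) if len(r) else 0)
# pan from first pictures: light low-saturation surface; look at z-precise and colour
d=pickle.load(open("d.pkl","rb"))
for n,poly in dict(top=[(257,167),(311,178),(298,237),(243,228)]).items():
    c=d[n]
    for u,v in poly+[tuple(np.mean(poly,0))]:
        ray=c["R"].T@np.array([(u-c["cx"])/c["fx"],(v-c["cy"])/c["fy"],1]); C=-c["R"].T@c["t"]; print(n,u,v,f(C+ray*(.062-C[2])/ray[2]))
a=d["top"]["image"][150:265,225:330];b=d["side"]["image"][195:275,240:345]
save("pan.png",np.hstack([cv2.resize(a,(400,438),interpolation=cv2.INTER_CUBIC),cv2.resize(b,(400,438),interpolation=cv2.INTER_CUBIC)]))
```

```text
5.9 [ 0.5712 -0.3595  0.2416] a deg 38.942461903450344 [-0.5617  0.6124  0.5975  1.5562  0.      1.9002] 0.0644 31.3 [ 0.5989 -0.3298 -1.0661]
blue z [0.0383 0.1005 0.1284 0.2344 0.3103] between .14-.15: 0
mid rim 114 [ 0.5908 -0.3732  0.1308]
top 257 167 [0.6337 0.0783 0.062 ]
top 311 178 [ 0.6023 -0.0763  0.062 ]
top 298 237 [ 0.4333 -0.04    0.062 ]
top 243 228 [0.4577 0.1144 0.062 ]
top 277.25 202.5 [0.5309 0.0191 0.062 ]
```

View pics/pan.png

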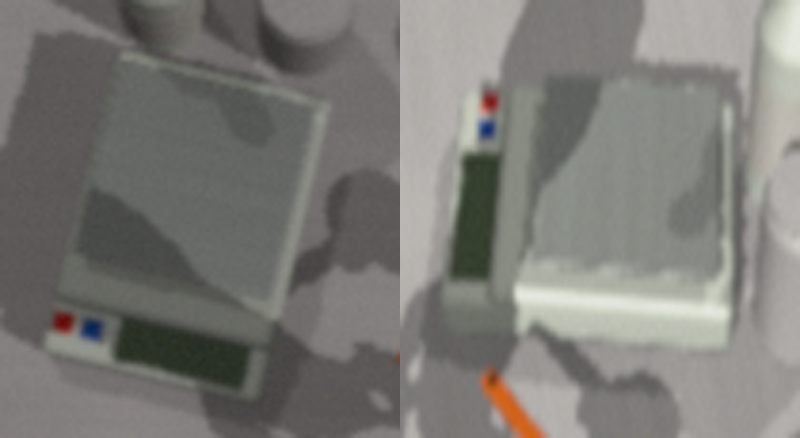

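The crop shows the pan's four corners near (120,58), (318,105), (271,303) and (73,256), which puts its centre at about (0.548, 0.020). The middle beaker's rim is still where it was, at 0.131. I carry the beaker over now, swinging the handle round to −x.

jog_arm:
  deltas:
    - {"delta_pos": [0.03, -0.04, 0], "yaw": -0.1, "fingers": 0.75}
    - {"delta_pos": [0.08, -0.12, 0], "yaw": -0.22, "fingers": 0.75}
    - {"delta_pos": [0.14, -0.21, 0], "yaw": -0.36, "fingers": 0.75}
    - {"delta_pos": [0.2, -0.3, 0], "yaw": -0.5, "fingers": 0.75}
    - {"delta_pos": [0.26, -0.39, 0], "yaw": -0.64, "fingers": 0.75}
    - {"delta_pos": [0.31, -0.46, 0], "yaw": -0.78, "fingers": 0.75}
    - {"delta_pos": [0.345, -0.505, 0], "yaw": -0.9, "fingers": 0.75}
    - {"delta_pos": [0.358, -0.525, 0], "yaw": -1.0, "fingers": 0.75}
    - {"delta_pos": [0.358, -0.525, 0], "yaw": -1.0, "fingers": 0.75}
    - {"delta_pos": [0.358, -0.525, 0], "yaw": -1.0, "fingers": 0.75}

```text
clock: 6.95
eef_pos: [0.5556, -0.1696, 0.2413]
tool_rot: [0.744, 0.668, -0.0, -0.0]
ft_force: [0.3, -0.3, -1.4]
grip_width: 0.0646
grasp_force: 31.3
```

```bash
python3 -c "
from w import *
print(tool(.540-o['eef_pos'][0],.020-o['eef_pos'][1]))"
```

```text
6.95 [ 0.5556 -0.1696  0.2413] a deg 83.86036529300308 [-2.9610e-01  4.0160e-01  2.5670e-01  1.4269e+00 -3.0000e-04  1.3818e+00] 0.0646 31.3129 [ 0.2896 -0.2947 -1.4267]
[ 0.6228 -0.1192  0.    ]
```

jog_arm:
  deltas:
    - {"delta_pos": [0.05, -0.01, 0], "yaw": -0.1, "fingers": 0.75}
    - {"delta_pos": [0.13, -0.025, 0], "yaw": -0.22, "fingers": 0.75}
    - {"delta_pos": [0.23, -0.045, 0], "yaw": -0.36, "fingers": 0.75}
    - {"delta_pos": [0.33, -0.065, 0], "yaw": -0.5, "fingers": 0.75}
    - {"delta_pos": [0.43, -0.085, 0], "yaw": -0.64, "fingers": 0.75}
    - {"delta_pos": [0.53, -0.1, 0], "yaw": -0.78, "fingers": 0.75}
    - {"delta_pos": [0.59, -0.115, 0], "yaw": -0.9, "fingers": 0.75}
    - {"delta_pos": [0.623, -0.12, 0], "yaw": -1.0, "fingers": 0.75}
    - {"delta_pos": [0.623, -0.12, 0], "yaw": -1.0, "fingers": 0.75}

```text
clock: 7.85
eef_pos: [0.5398, 0.0206, 0.2415]
tool_rot: [0.431, 0.902, -0.0, -0.0]
ft_force: [0.4, -0.4, -1.2]
grip_width: 0.0647
grasp_force: 31.3
```

jog_arm:
  deltas:
    - {"delta_pos": [0, 0, 0], "yaw": -0.12, "fingers": 0.75}
    - {"delta_pos": [0, 0, 0.04], "yaw": -0.27, "fingers": 0.75}
    - {"delta_pos": [0, 0, 0.08], "yaw": -0.42, "fingers": 0.75}
    - {"delta_pos": [0, 0, 0.12], "yaw": -0.56, "fingers": 0.75}
    - {"delta_pos": [0, 0, 0.16], "yaw": -0.66, "fingers": 0.75}
    - {"delta_pos": [0, 0, 0.2], "yaw": -0.69, "fingers": 0.75}
    - {"delta_pos": [0, 0, 0.25], "yaw": -0.69, "fingers": 0.75}
    - {"delta_pos": [0, 0, 0.29], "yaw": -0.69, "fingers": 0.75}
    - {"delta_pos": [0, 0, 0.31], "yaw": -0.69, "fingers": 0.75}
    - {"delta_pos": [0, 0, 0.31], "yaw": -0.69, "fingers": 0.75}
    - {"delta_pos": [0, 0, 0.31], "yaw": -0.69, "fingers": 0.75}

```text
clock: 8.95
eef_pos: [0.5401, 0.02, 0.1491]
tool_rot: [0.174, 0.985, 0.0, 0.0]
ft_force: [-0.1, -0.4, -0.7]
grip_width: 0.0644
grasp_force: 31.3
```

Run:
```python
from w import *
for n in ("side","top"):
    c=cam(n);W=c["W"];hsv=cv2.cvtColor(c["image"],cv2.COLOR_RGB2HSV)
    m=(hsv[...,0]>105)&(hsv[...,0]<128)&(hsv[...,1]>150)&(abs(W[...,0]-.5)<.2)&(abs(W[...,1])<.2)&(W[...,2]<.2)
    P=W[m];print(n,len(P),"blue z",f(np.percentile(P[:,2],[1,5,50,95,99])))
    if n=="side": b=c["image"][180:280,230:360]
    else: t=c["image"][130:265,220:340]
save("pl.png",np.hstack([cv2.resize(t,(400,440),interpolation=cv2.INTER_CUBIC),cv2.resize(b,(400,440),interpolation=cv2.INTER_CUBIC)]))
```

```text
8.95 [0.5401 0.02   0.1491] a deg 159.9556447230408 [ 0.037   0.3678 -0.0375  1.165  -0.      0.3868] 0.0644 31.3027 [-0.0977 -0.4266 -0.6695]
side 335 blue z [0.0902 0.1021 0.157  0.1753 0.1781]Traceback (most recent call last):
  File "<stdin>", line 5, in <module>
    return _quantile_unchecked(
        a, q, axis, out, overwrite_input, method, keepdims, weights)
    return _ureduce(a,
                    func=_quantile_ureduce_func,
    ...<5 lines>...
                    overwrite_input=overwrite_input,
                    method=method)
    r = func(a, **kwargs)
    result = _quantile(arr,
                       quantiles=q,
    ...<2 lines>...
                       out=out,
                       weights=wgt)
    slices_having_nans = np.isnan(arr[-1, ...])
                                  ~~~^^^^^^^^^
IndexError: index -1 is out of bounds for axis 0 with size 0
```

jog_arm:
  deltas:
    - {"delta_pos": [0, 0, 0.02], "yaw": 0, "fingers": 0.75}
    - {"delta_pos": [0, 0, 0.04], "yaw": 0, "fingers": 0.75}
    - {"delta_pos": [0, 0, 0.053], "yaw": 0, "fingers": 0.75}
    - {"delta_pos": [0, 0, 0.06], "yaw": 0, "fingers": 0.75}
    - {"delta_pos": [0, 0, 0.064], "yaw": 0, "fingers": 0.75}
    - {"delta_pos": [0, 0, 0.068], "yaw": 0, "fingers": 0.75}
    - {"delta_pos": [0, 0, 0.072], "yaw": 0, "fingers": 0.75}
    - {"delta_pos": [0, 0, 0.072], "yaw": 0, "fingers": 0.75}
    - {"delta_pos": [0, 0, 0.072], "yaw": 0, "fingers": 0.75}

```text
clock: 9.95
eef_pos: [0.5399, 0.02, 0.1275]
tool_rot: [0.174, 0.985, 0.0, 0.0]
ft_force: [-1.1, -0.4, 1.5]
grip_width: 0.0648
grasp_force: 31.5
```

Contact: the pan carries about 2.5 N. Opening.

jog_arm:
  deltas:
    - {"delta_pos": [0, 0, -0.002], "yaw": 0, "fingers": 0.77}
    - {"delta_pos": [0, 0, -0.002], "yaw": 0, "fingers": 0.8}
    - {"delta_pos": [0, 0, -0.002], "yaw": 0, "fingers": 0.88}
    - {"delta_pos": [0, 0, -0.002], "yaw": 0, "fingers": 1}
    - {"delta_pos": [0, 0, -0.002], "yaw": 0, "fingers": 1}
    - {"delta_pos": [0, 0, -0.002], "yaw": 0, "fingers": 1}
    - {"delta_pos": [0, 0, -0.002], "yaw": 0, "fingers": 1}
    - {"delta_pos": [0, 0, -0.002], "yaw": 0, "fingers": 1}

```text
clock: 10.75
eef_pos: [0.5398, 0.0201, 0.1278]
tool_rot: [0.174, 0.985, 0.0, -0.0]
ft_force: [-0.1, 0.2, 0.6]
grip_width: 0.0848
grasp_force: 0.0
```

jog_arm:
  deltas:
    - {"delta_pos": [0, 0, -0.03], "yaw": 0, "fingers": 1}
    - {"delta_pos": [0, 0, -0.1], "yaw": 0, "fingers": 1}
    - {"delta_pos": [0, 0, -0.2], "yaw": 0, "fingers": 1}
    - {"delta_pos": [0, 0, -0.33], "yaw": 0, "fingers": 1}
    - {"delta_pos": [0, 0, -0.45], "yaw": 0, "fingers": 1}
    - {"delta_pos": [0, 0, -0.45], "yaw": 0, "fingers": 1}
    - {"delta_pos": [0, 0, -0.45], "yaw": 0, "fingers": 1}

```text
clock: 11.45
eef_pos: [0.5404, 0.0201, 0.2643]
tool_rot: [0.174, 0.985, 0.0, 0.002]
ft_force: [0.0, 0.1, -0.4]
grip_width: 0.0853
grasp_force: 0.0
```

```bash
cat > b.py <<'E'
from w import *
def beaker(n,xc,yc,img=False,rim=.157,rng=.2):
    c=cam(n);W=c["W"];hsv=cv2.cvtColor(c["image"],cv2.COLOR_RGB2HSV)
    m=(hsv[...,0]>105)&(hsv[...,0]<128)&(hsv[...,1]>150)&(abs(W[...,0]-xc)<rng)&(abs(W[...,1]-yc)<rng)&(W[...,2]<rim+.02)&(W[...,2]>.068)
    n8,l,st,_=cv2.connectedComponentsWithStats(m.astype(np.uint8),connectivity=8)
    P=W[l==1+np.argmax(st[1:,4])] if n8>1 else W[m]
    print(n,len(P),"z",f(np.percentile(P[:,2],[1,50,99])) if len(P) else 0)
    r=P[P[:,2]>rim-.004]; (x,y),rad=cv2.minEnclosingCircle(r[:,:2].astype(np.float32))
    for _ in range(3):
        A=P[(P[:,2]>rim-.012)]; dd=np.hypot(A[:,0]-x,A[:,1]-y); h=A[(dd>.042)&(dd<.125)]; 
        r2=r[np.hypot(r[:,0]-x,r[:,1]-y)<.04]; (x,y),rad=cv2.minEnclosingCircle(r2[:,:2].astype(np.float32))
    print(" rim",f([x,y,rad]),"handle",len(h),f(h.mean(0)) if len(h) else 0, "ang",np.degrees(np.arctan2(h[:,1].mean()-y,h[:,0].mean()-x)) if len(h) else 0,"z",f(np.percentile(h[:,2],[5,50,95])) if len(h) else 0, "far",(np.hypot(h[:,0]-x,h[:,1]-y).max()) if len(h) else 0)
    return c
E
python3 - <<'E'
from b import *
c=beaker("side",.5,.02); b=c["image"][180:280,230:360]
beaker("top",.5,.02)
w=beaker("wrist",.5,.02)["image"]
save("pl.png",np.hstack([cv2.resize(w,(400,300)),cv2.resize(b,(390,300),interpolation=cv2.INTER_CUBIC)]))
E
```

```text
11.45 [0.5404 0.0201 0.2643] a deg 159.99086397223957 [0.0372 0.3094 0.1831 1.4413 0.     0.3864] 0.0853 0.0 [ 0.0045  0.1452 -0.3903]
side 541 z [0.0755 0.1355 0.1572]
 rim [0.5258 0.0172 0.0367] handle 73 [0.5119 0.0221 0.1505] ang 160.81170000061942 z [0.1461 0.1499 0.1562] far 0.09373153457580052
top 0 z 0
 rim [0. 0. 0.] handle 0 0 ang 0 z 0 far 0
wrist 5883 z [0.0711 0.1319 0.1569]
 rim [0.537  0.0216 0.0378] handle 396 [0.4853 0.022  0.1509] ang 179.52293614347673 z [0.1497 0.1509 0.1522] far 0.06782576093421519
```

View pics/pl.png

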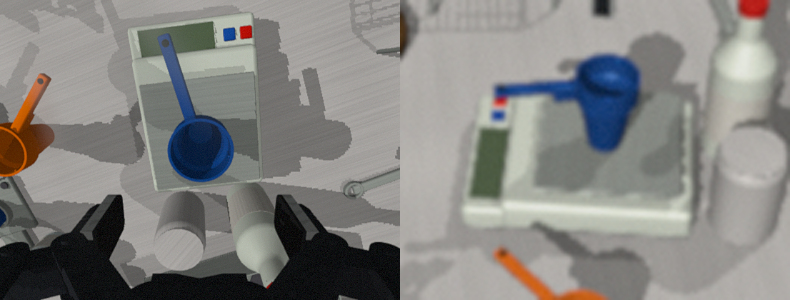

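The beaker stands upright on the pan with its handle pointing to −x, let go for well over 0.4 s. Next is the handle grasp at about (0.455, 0.021), mid-thickness z ≈ 0.146.

jog_arm:
  deltas:
    - {"delta_pos": [0.07, -0.02, 0], "yaw": -0.1, "fingers": 1}
    - {"delta_pos": [0.15, -0.05, 0], "yaw": -0.22, "fingers": 1}
    - {"delta_pos": [0.23, -0.08, 0], "yaw": -0.34, "fingers": 0.8}
    - {"delta_pos": [0.269, -0.094, 0.06], "yaw": -0.43, "fingers": 0.6}
    - {"delta_pos": [0.269, -0.094, 0.15], "yaw": -0.444, "fingers": 0.6}
    - {"delta_pos": [0.269, -0.094, 0.24], "yaw": -0.444, "fingers": 0.6}
    - {"delta_pos": [0.269, -0.094, 0.28], "yaw": -0.444, "fingers": 0.6}
    - {"delta_pos": [0.269, -0.094, 0.28], "yaw": -0.444, "fingers": 0.6}
    - {"delta_pos": [0.269, -0.094, 0.28], "yaw": -0.444, "fingers": 0.6}

```text
clock: 12.5
eef_pos: [0.4537, 0.0212, 0.1782]
tool_rot: [0.0, 1.0, -0.0, -0.001]
ft_force: [-0.6, 0.0, 0.3]
grip_width: 0.0513
grasp_force: 0.0
```

Run:
```python
from b import *
c=cam("wrist"); W=c["W"]; hsv=cv2.cvtColor(c["image"],cv2.COLOR_RGB2HSV)
m=(hsv[...,0]>105)&(hsv[...,0]<128)&(hsv[...,1]>150)&(W[...,2]>.144)&(W[...,2]<.155)&(W[...,0]<.5)&(W[...,0]>.4)&(abs(W[...,1]-.02)<.03)
h=W[m]; print(len(h),f(h.min(0)),f(h.max(0)),cv2.fitLine(h[:,:2].astype(np.float32),2,0,.01,.01).ravel())
print(tool(.455-o['eef_pos'][0],.021-o['eef_pos'][1],.127-o['eef_pos'][2]))
```

```text
12.5 [0.4537 0.0212 0.1782] a deg 179.96789613048156 [ 0.0466  0.1843 -0.2087  1.1798  0.      0.0471] 0.0513 0.0 [-0.588   0.0159  0.2712]
2619 [0.4265 0.0164 0.1446] [0.4999 0.0305 0.153 ] [ 0.9990616  -0.04331164  0.46200413  0.02375037]
[-0.0043 -0.0005  0.1708]
```

jog_arm:
  deltas:
    - {"delta_pos": [-0.004, 0.01, 0.04], "yaw": 0.05, "fingers": 0.6}
    - {"delta_pos": [-0.004, 0.01, 0.09], "yaw": 0.055, "fingers": 0.6}
    - {"delta_pos": [-0.004, 0.01, 0.14], "yaw": 0.055, "fingers": 0.6}
    - {"delta_pos": [-0.004, 0.01, 0.17], "yaw": 0.055, "fingers": 0.5}
    - {"delta_pos": [-0.004, 0.01, 0.17], "yaw": 0.055, "fingers": 0.4}
    - {"delta_pos": [-0.004, 0.01, 0.17], "yaw": 0.055, "fingers": 0.3}
    - {"delta_pos": [-0.004, 0.01, 0.17], "yaw": 0.055, "fingers": 0.22}
    - {"delta_pos": [-0.004, 0.01, 0.17], "yaw": 0.055, "fingers": 0.18}
    - {"delta_pos": [-0.004, 0.01, 0.17], "yaw": 0.055, "fingers": 0.18}

```text
clock: 13.45
eef_pos: [0.4559, 0.0242, 0.1283]
tool_rot: [0.022, 1.0, 0.0, 0.001]
ft_force: [-0.2, 0.6, -0.7]
grip_width: 0.015
grasp_force: 0.0
```

jog_arm:
  deltas:
    - {"delta_pos": [0, 0, 0], "yaw": 0, "fingers": 0.16}
    - {"delta_pos": [0, 0, 0], "yaw": 0, "fingers": 0.145}
    - {"delta_pos": [0, 0, 0], "yaw": 0, "fingers": 0.135}
    - {"delta_pos": [0, 0, 0], "yaw": 0, "fingers": 0.125}
    - {"delta_pos": [0, 0, 0], "yaw": 0, "fingers": 0.125}
    - {"delta_pos": [0, 0, 0], "yaw": 0, "fingers": 0.125}

```text
clock: 14.05
eef_pos: [0.4555, 0.0242, 0.1278]
tool_rot: [0.022, 1.0, -0.0, -0.0]
ft_force: [-0.2, 0.5, -0.0]
grip_width: 0.0115
grasp_force: 31.1
```

jog_arm:
  deltas:
    - {"delta_pos": [0, 0, 0], "yaw": 0, "fingers": 0.12}
    - {"delta_pos": [0, 0, -0.01], "yaw": 0, "fingers": 0.12}
    - {"delta_pos": [0, 0, -0.03], "yaw": 0, "fingers": 0.12}
    - {"delta_pos": [0, 0, -0.06], "yaw": 0, "fingers": 0.12}
    - {"delta_pos": [0, 0, -0.1], "yaw": 0, "fingers": 0.12}
    - {"delta_pos": [0, 0, -0.13], "yaw": 0, "fingers": 0.12}
    - {"delta_pos": [0, 0, -0.14], "yaw": 0, "fingers": 0.12}
    - {"delta_pos": [0, 0, -0.14], "yaw": 0, "fingers": 0.12}
    - {"delta_pos": [0, 0, -0.14], "yaw": 0, "fingers": 0.12}

```text
clock: 14.95
eef_pos: [0.4553, 0.0242, 0.1696]
tool_rot: [0.022, 1.0, -0.0, -0.0]
ft_force: [-0.4, 0.3, -0.9]
grip_width: 0.0112
grasp_force: 41.0
```

Run:
```python
from b import *
for n in ("side","wrist"):
    c=cam(n);W=c["W"];hsv=cv2.cvtColor(c["image"],cv2.COLOR_RGB2HSV)
    m=(hsv[...,0]>105)&(hsv[...,0]<128)&(hsv[...,1]>150)&(W[...,0]>.5)&(W[...,0]<.6)&(abs(W[...,1]-.02)<.06)
    P=W[m]; print(n,len(P),f(np.percentile(P[:,2],[1,99])))
    P=P[(P[:,2]>.17)]; r=[P[(P[:,0]>a)&(P[:,0]<a+.015)] for a in np.arange(.5,.58,.015)]
    print([ (f(x[:,0].mean()),f(np.percentile(x[:,2],97))) for x in r if len(x)>4])
```

```text
14.95 [0.4553 0.0242 0.1696] a deg 177.49814753189318 [ 0.0531  0.193  -0.2216  1.1566 -0.      0.0968] 0.0112 40.983 [-0.4198  0.2944 -0.9033]
side 508 [0.1145 0.1986]
[(np.float64(0.5081), np.float64(0.1963)), (np.float64(0.5224), np.float64(0.1978)), (np.float64(0.5372), np.float64(0.1966)), (np.float64(0.5523), np.float64(0.1978)), (np.float64(0.5667), np.float64(0.1991))]
wrist 419 [0.1362 0.1726]
[(np.float64(0.5094), np.float64(0.1733))]
```

The beaker hangs level, rim about 0.197 all round. I carry it to a waiting point on the −y side of the rack.

jog_arm:
  deltas:
    - {"delta_pos": [0.01, 0.03, 0], "yaw": 0, "fingers": 0.12}
    - {"delta_pos": [0.04, 0.1, 0], "yaw": 0, "fingers": 0.12}
    - {"delta_pos": [0.07, 0.19, 0], "yaw": 0, "fingers": 0.12}
    - {"delta_pos": [0.105, 0.29, 0], "yaw": 0, "fingers": 0.12}
    - {"delta_pos": [0.14, 0.39, 0], "yaw": 0, "fingers": 0.12}
    - {"delta_pos": [0.18, 0.49, 0], "yaw": 0, "fingers": 0.12}
    - {"delta_pos": [0.215, 0.59, 0], "yaw": 0, "fingers": 0.12}
    - {"delta_pos": [0.245, 0.67, 0], "yaw": 0, "fingers": 0.12}
    - {"delta_pos": [0.265, 0.73, 0], "yaw": 0, "fingers": 0.12}
    - {"delta_pos": [0.273, 0.755, 0], "yaw": 0, "fingers": 0.12}
    - {"delta_pos": [0.273, 0.755, 0], "yaw": 0, "fingers": 0.12}
    - {"delta_pos": [0.273, 0.755, 0], "yaw": 0, "fingers": 0.12}

```text
clock: 16.25
eef_pos: [0.3834, 0.2536, 0.1696]
tool_rot: [0.022, 1.0, -0.0, -0.0]
ft_force: [-0.2, -0.8, -1.1]
grip_width: 0.0108
grasp_force: 41.0
```

Run:
```python
from b import *
for n in ("side","top","wrist"):
    c=cam(n);W=c["W"]
    m=(abs(W[...,0]-.468)<.03)&(W[...,1]>.345)&(W[...,1]<.42)&(W[...,2]>.17)&(W[...,2]<.23)
    P=W[m]; 
    if len(P)<10: print(n,len(P)); continue
    E=P[P[:,1]<np.percentile(P[:,1],1)+.02]
    print(n,"pipe",len(P),"y pct",f(np.percentile(P[:,1],[0,1,3,10])),"x end",f(np.percentile(E[:,0],[2,50,98])),"z",f(np.percentile(E[:,2],[2,98])))
    m=(abs(W[...,0]-.465)<.1)&(abs(W[...,1]-.38)<.1)&(abs(W[...,2]-.06)<.004);Q=W[m]
    if len(Q)>10: print("  rack z",f(np.median(Q[:,2])),cv2.minAreaRect(Q[:,:2].astype(np.float32)))
    if n!="wrist": beaker(n,.44,.25,rim=.197,rng=.15)
    else: s1=c["image"]
```

```text
16.25 [0.3834 0.2536 0.1696] a deg 177.4905848491975 [ 5.8460e-01  2.0050e-01 -2.1220e-01  1.1589e+00 -4.0000e-04  6.2840e-01] 0.0108 41.0368 [-0.2113 -0.7762 -1.0927]
side pipe 88 y pct [0.3656 0.3658 0.3673 0.3683] x end [0.4597 0.4692 0.4775] z [0.1776 0.2158]
  rack z 0.0588 ((0.4660518765449524, 0.37931081652641296), (0.16122181713581085, 0.15438559651374817), 83.24466705322266)
side 434 z [0.1127 0.1766 0.1979]
 rim [0.4511 0.2493 0.0393] handle 43 [0.4806 0.2423 0.1929] ang -13.309229042002213 z [0.1879 0.193  0.198 ] far 0.05243520390575513
top pipe 13 y pct [0.4078 0.4082 0.4091 0.4115] x end [0.4672 0.4716 0.4752] z [0.2141 0.2242]
  rack z 0.06 ((0.5029733180999756, 0.38066428899765015), (0.1565483957529068, 0.08278937637805939), 82.27793884277344)
top 520 z [0.1038 0.161  0.2001]
 rim [0.4616 0.2532 0.0393] handle 0 0 ang 0 z 0 far 0
wrist 0
```

Side view gives the mouth centre at about (0.4685, 0.3755) and the rack top at about 0.060. I lower to 12 mm above the rack, then slide in under the spout.

jog_arm:
  deltas:
    - {"delta_pos": [0, 0, 0.03], "yaw": 0, "fingers": 0.12}
    - {"delta_pos": [0, 0, 0.07], "yaw": 0, "fingers": 0.12}
    - {"delta_pos": [0, 0, 0.1], "yaw": 0, "fingers": 0.12}
    - {"delta_pos": [0, 0, 0.103], "yaw": 0, "fingers": 0.12}
    - {"delta_pos": [0, 0, 0.103], "yaw": 0, "fingers": 0.12}

```text
clock: 17.0
eef_pos: [0.3833, 0.2538, 0.1385]
tool_rot: [0.022, 1.0, -0.0, -0.0]
ft_force: [-0.3, 0.5, -0.9]
grip_width: 0.0113
grasp_force: 41.0
```

jog_arm:
  deltas:
    - {"delta_pos": [0.002, 0.03, 0], "yaw": 0, "fingers": 0.12}
    - {"delta_pos": [0.004, 0.08, 0], "yaw": 0, "fingers": 0.12}
    - {"delta_pos": [0.006, 0.14, 0], "yaw": 0, "fingers": 0.12}
    - {"delta_pos": [0.009, 0.2, 0], "yaw": 0, "fingers": 0.12}
    - {"delta_pos": [0.012, 0.26, 0], "yaw": 0, "fingers": 0.12}
    - {"delta_pos": [0.014, 0.32, 0], "yaw": 0, "fingers": 0.12}
    - {"delta_pos": [0.016, 0.37, 0], "yaw": 0, "fingers": 0.12}
    - {"delta_pos": [0.018, 0.405, 0], "yaw": 0, "fingers": 0.12}
    - {"delta_pos": [0.018, 0.422, 0], "yaw": 0, "fingers": 0.12}
    - {"delta_pos": [0.018, 0.422, 0], "yaw": 0, "fingers": 0.12}
    - {"delta_pos": [0.018, 0.422, 0], "yaw": 0, "fingers": 0.12}

```text
clock: 18.1
eef_pos: [0.3836, 0.3803, 0.1388]
tool_rot: [0.022, 1.0, -0.0, -0.0]
ft_force: [0.3, -0.4, -0.6]
grip_width: 0.0111
grasp_force: 41.0
```

Run:
```python
from b import *
print("axis est",f(o["eef_pos"][:2]+[.0847,-.0042]))
c=beaker("side",.45,.37,rim=.167,rng=.15); t=beaker("top",.45,.37,rim=.167,rng=.15); w=c["image"][85:205,200:320]
save("rk.png",np.hstack([cv2.resize(t["image"][170:270,80:200],(400,333),interpolation=cv2.INTER_CUBIC),cv2.resize(w,(333,333),interpolation=cv2.INTER_CUBIC)]))
```

```text
18.1 [0.3836 0.3803 0.1388] a deg 177.4793652260968 [ 7.8130e-01  3.7640e-01 -5.3400e-02  1.1418e+00 -2.0000e-04  8.2530e-01] 0.0111 41.038 [ 0.2829 -0.3945 -0.6384]
axis est [0.4683 0.3761]
side 361 z [0.083  0.1451 0.1674]
 rim [0.4492 0.3683 0.0377] handle 30 [0.4827 0.3746 0.162 ] ang 10.685121545314917 z [0.1558 0.1617 0.1683] far 0.05534010052953469
top 453 z [0.0732 0.139  0.1695]
 rim [0.4499 0.3677 0.0393] handle 38 [0.4859 0.3859 0.1634] ang 26.749060546536825 z [0.1571 0.1637 0.1696] far 0.05526050397596529
```

View pics/rk.png

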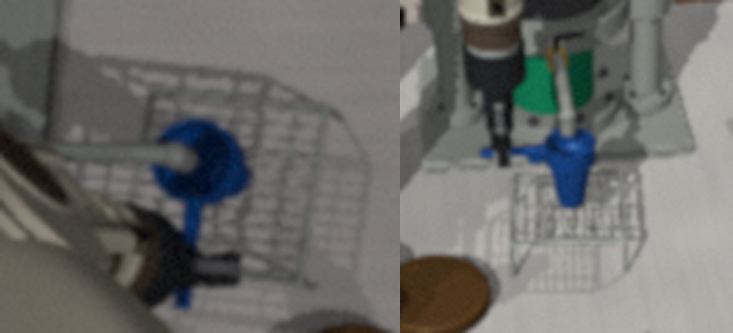

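The top crop shows the beaker around (198,160) under the spout end at (180,153). In the side crop it's directly below the pipe at (570,150). I check the axis once more with a fixed-radius circle fit before lowering.

Run:
```python
from b import *
from scipy.optimize import least_squares
for n in ("side","top"):
    c=cam(n);W=c["W"];hsv=cv2.cvtColor(c["image"],cv2.COLOR_RGB2HSV)
    b=(hsv[...,0]>105)&(hsv[...,0]<128)&(hsv[...,1]>150)
    m=b&(W[...,2]>.1635)&(W[...,2]<.172)&(np.hypot(W[...,0]-.468,W[...,1]-.376)<.045)
    P=W[m][:,:2]; s=least_squares(lambda p:np.hypot(*(P-p).T)-.032,[.468,.376],loss="soft_l1",f_scale=.002).x
    print(n,len(P),f(s),f(P.min(0)),f(P.max(0)))
    # cone lower part: vertical symmetric check
    m=b&(W[...,2]>.08)&(W[...,2]<.12)&(np.hypot(W[...,0]-.468,W[...,1]-.376)<.045); P=W[m]
    if len(P)>20:
        s=least_squares(lambda p:np.hypot(*(P[:,:2]-p).T)-(.018+.0105*(P[:,2]-.072)/.067),[.468,.376],loss="soft_l1",f_scale=.002).x; print("  cone",len(P),f(s))
```

```text
18.2 [0.3837 0.3801 0.1389] a deg 177.44741859005754 [ 7.8070e-01  3.7590e-01 -5.3700e-02  1.1417e+00 -2.0000e-04  8.2530e-01] 0.0109 41.0383 [-0.2427  0.2717 -0.6444]
side 24 [0.4698 0.3733] [0.4255 0.3402] [0.5015 0.4032]
  cone 68 [0.471  0.3753]
top 60 [0.4691 0.3764] [0.4254 0.3433] [0.5013 0.4071]
  cone 110 [0.4678 0.3739]
```

The axis is at about (0.469, 0.375), within a couple of mm of the mouth. Lowering gently.

jog_arm:
  deltas:
    - {"delta_pos": [0, 0, 0.012], "yaw": 0, "fingers": 0.12}
    - {"delta_pos": [0, 0, 0.024], "yaw": 0, "fingers": 0.12}
    - {"delta_pos": [0, 0, 0.031], "yaw": 0, "fingers": 0.12}
    - {"delta_pos": [0, 0, 0.035], "yaw": 0, "fingers": 0.12}
    - {"delta_pos": [0, 0, 0.038], "yaw": 0, "fingers": 0.12}
    - {"delta_pos": [0, 0, 0.04], "yaw": 0, "fingers": 0.12}
    - {"delta_pos": [0, 0, 0.04], "yaw": 0, "fingers": 0.12}
    - {"delta_pos": [0, 0, 0.04], "yaw": 0, "fingers": 0.12}

```text
clock: 19.1
eef_pos: [0.3837, 0.3808, 0.1271]
tool_rot: [0.022, 1.0, 0.0, 0.0]
ft_force: [-0.9, -0.5, 0.1]
grip_width: 0.0109
grasp_force: 41.2
```

jog_arm:
  deltas:
    - {"delta_pos": [0, 0, 0.001], "yaw": 0, "fingers": 0.12}
    - {"delta_pos": [0, 0, 0.002], "yaw": 0, "fingers": 0.12}
    - {"delta_pos": [0, 0, 0.002], "yaw": 0, "fingers": 0.12}
    - {"delta_pos": [0, 0, 0.002], "yaw": 0, "fingers": 0.12}

```text
clock: 19.5
eef_pos: [0.3836, 0.3809, 0.1267]
tool_rot: [0.022, 1.0, 0.0, -0.0]
ft_force: [-3.5, -1.0, 3.7]
grip_width: 0.0111
grasp_force: 41.6
```

Firm contact (+3.7 N). Releasing and retreating straight up.

jog_arm:
  deltas:
    - {"delta_pos": [0, 0, -0.001], "yaw": 0, "fingers": 0.13}
    - {"delta_pos": [0, 0, -0.001], "yaw": 0, "fingers": 0.15}
    - {"delta_pos": [0, 0, -0.001], "yaw": 0, "fingers": 0.2}
    - {"delta_pos": [0, 0, -0.001], "yaw": 0, "fingers": 0.35}
    - {"delta_pos": [0, 0, -0.001], "yaw": 0, "fingers": 0.5}
    - {"delta_pos": [0, 0, -0.001], "yaw": 0, "fingers": 0.5}
    - {"delta_pos": [0, 0, -0.03], "yaw": 0, "fingers": 0.5}
    - {"delta_pos": [0, 0, -0.1], "yaw": 0, "fingers": 0.5}
    - {"delta_pos": [0, 0, -0.2], "yaw": 0, "fingers": 0.5}
    - {"delta_pos": [0, 0, -0.3], "yaw": 0, "fingers": 0.5}
    - {"delta_pos": [0, 0, -0.3], "yaw": 0, "fingers": 0.5}

```text
clock: 20.6
eef_pos: [0.3858, 0.3828, 0.2219]
tool_rot: [0.022, 1.0, 0.004, 0.003]
ft_force: [0.1, -0.1, 0.1]
grip_width: 0.043
grasp_force: 0.0
```

jog_arm:
  deltas:
    - {"delta_pos": [0, -0.15, 0], "yaw": 0, "fingers": 0.5}
    - {"delta_pos": [0, -0.3, 0], "yaw": 0, "fingers": 0.5}
    - {"delta_pos": [0, -0.45, 0], "yaw": 0, "fingers": 0.5}
    - {"delta_pos": [0, -0.5, 0], "yaw": 0, "fingers": 0.5}
    - {"delta_pos": [0, -0.5, 0], "yaw": 0, "fingers": 0.5}
    - {"delta_pos": [0, -0.5, 0], "yaw": 0, "fingers": 0.5}

```text
clock: 21.2
eef_pos: [0.3776, 0.2315, 0.2166]
tool_rot: [0.022, 1.0, 0.001, 0.0]
ft_force: [-0.3, -0.2, 0.3]
grip_width: 0.0428
grasp_force: 0.0
```

Run:
```python
from b import *
from scipy.optimize import least_squares
for n in ("side","top"):
    c=cam(n);W=c["W"];hsv=cv2.cvtColor(c["image"],cv2.COLOR_RGB2HSV)
    b=(hsv[...,0]>105)&(hsv[...,0]<128)&(hsv[...,1]>150)
    near=np.hypot(W[...,0]-.468,W[...,1]-.376)<.05
    P=W[b&near]; print(n,"z",f(np.percentile(P[:,2],[1,99])))
    m=b&(W[...,2]>.1515)&(W[...,2]<.16)&near
    P=W[m][:,:2]; s=least_squares(lambda p:np.hypot(*(P-p).T)-.032,[.468,.376],loss="soft_l1",f_scale=.002).x
    m=b&(W[...,2]>.07)&(W[...,2]<.11)&near; P=W[m]
    s2=least_squares(lambda p:np.hypot(*(P[:,:2]-p).T)-(.018+.0105*(P[:,2]-.06)/.067),[.468,.376],loss="soft_l1",f_scale=.002).x
    print("  rim",f(s),"cone",f(s2))
    q=W[(abs(W[...,0]-.468)<.03)&(W[...,1]>.345)&(W[...,1]<.42)&(W[...,2]>.175)&(W[...,2]<.23)]; print("  pipe ymin",f(np.percentile(q[:,1],[0,3])),"x",f(np.percentile(q[:,0],[2,50,98])))
    if n=="side": im=c["image"]
save("end.png",im)
```

```text
21.2 [0.3776 0.2315 0.2166] a deg 177.46800210902023 [ 5.4950e-01  1.3440e-01 -1.6580e-01  1.2694e+00  6.0000e-04  5.9370e-01] 0.0428 0.0 [-0.3135 -0.2081  0.3463]
side z [0.0719 0.155 ]
  rim [0.47  0.374] cone [0.4713 0.3763]
  pipe ymin [0.3643 0.3655] x [0.4598 0.4687 0.4773]Traceback (most recent call last):
  File "<stdin>", line 7, in <module>
    return _quantile_unchecked(
        a, q, axis, out, overwrite_input, method, keepdims, weights)
    return _ureduce(a,
                    func=_quantile_ureduce_func,
    ...<5 lines>...
                    overwrite_input=overwrite_input,
                    method=method)
    r = func(a, **kwargs)
    result = _quantile(arr,
                       quantiles=q,
    ...<2 lines>...
                       out=out,
                       weights=wgt)
    slices_having_nans = np.isnan(arr[-1, ...])
                                  ~~~^^^^^^^^^
IndexError: index -1 is out of bounds for axis 0 with size 0
```

The side view measures the beaker's rim at 0.155 m and its axis at about (0.470, 0.375), within 3 mm of the mouth centre. The arm is clear, so I hand in.

```bash
python3 -c "
from workcell import bot
print(bot.job_done())"
```

```text
the job is handed in; nothing more can be done
None
```

I handed the job in at about 21 s of the 66 s limit (no verdict was returned): the beaker was freed by turning, stood on the pan, then moved by its handle to the rack, upright within about 3 mm of the spout's centre by the side camera.

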